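Bring the pepper mill round to the plate on the condiment carousel

ROBOT

A 7-joint arm with a two-finger parallel gripper is mounted at the origin on the work surface. World frame = base frame: x ahead of the robot, y to its left, z up, the work surface at z = 0. Lengths are in m, angles in degrees, forces in N, time in s.
With the tool pointing down it reaches from about 0.425 to 0.875 m from the base axis. Payload 4.7 kg.
Tool frame: the origin (TCP) lies at the very end of the fingers, on their centre line; the grasp point (between the pads) lies 19 mm behind it; z points along the fingers, y is the line along which they close (so a half turn about z gives the same grasp; the last joint's range is limited). The gripper opens to 87 mm and grips with 3 to 60 N. Pads are 19 mm wide; open, the fingers measure 117 mm over their backs; the gripper's body (75 mm by 190 mm) begins 51 mm behind the grasp point.
Start: joints at [76.037, 18.392, -4.016, 83.108, 1.295, 78.541, -3.26], TCP at [0.166, -0.629, 0.223] pointing down, gripper open.
Joint ranges: [-163.93, 163.93], [-17.29, 119.83], [-79.2, 71.16], [3.27, 140.29], [-89.18, 269.18], [5.43, 117.66], [-154.24, 154.24]. Speed limits (degrees/s): [147.25, 147.25, 180, 180, 180, 180, 180].

INTERFACE

Orientations are given as [roll, pitch, yaw] about the fixed x, y, z axes, in that order (R = Rz(yaw) Ry(pitch) Rx(roll)).
In Python, from cell import telemetry, cams, env gives the robot as it stands.
- The arm moves only by the tool arm_command, never from a script. Its argument "series" is text: rows parted by semicolons, each of 5 numbers parted by spaces: the shift along the tool's x, y, z in mm, then the turn about the tool's z in rad, then the closure in counts, from 0 (fully open) to 255 (shut). A call has 1 to 20 rows; each row shifts and turns the commanded pose from where the row before left it, along the tool's axes as they then stand; what a row does not reach is not made up. A row lasts 1/12 s, in which the tool goes at most 41.7 mm and 7.16 degrees, less where a joint would pass 70% of its speed; a pose out of reach is approached as far as the arm can. A call is refused whole if a number of a shift passes 41.7 or a number of a turn 0.125, either way. A call with a gripper value outside its range is refused whole. The fingers move at their own pace and stop on an object; "squeeze" is the grip in N (left out, the last holds). Time passes only in rows, so rows that do not move let the fingers close. It gives the time, the measured TCP pose, the force, the opening and the grip force at its end, in the units of the state.
- telemetry.get_obs(): the state, without advancing time (a new reading comes with each control period).
- cams.read_camera(name): name is "side" or "top" or "wrist"; returns the picture (384x512x3 uint8, blue, green, red); there is no depth.
- cams.calibration(name): a dict with "K" (3x3 intrinsics, pixels), "dist" ([k1, k2, p1, p2, k3] as OpenCV has them; the pictures are not rectified), "origin" and "rotation" of the camera in the world; the wrist camera has in their place "hand_eye" (4x4, takes a point from camera to tool coordinates, whose origin is the TCP and whose axes are the flange's). Camera axes: x right, y down, z forward; pixel columns grow to the right and rows downward; lengths in m; the calibration is good to about 2 mm. A picture is of the moment at which its call begins: read the wrist's pose just before it. calibration takes no time and is no camera call.
- env.sign_off(): hands the job in; it is judged then, once.
The state is a dict: "time_s": time; "qpos": joint angles; "joint_velocities": joint speeds; "effort": joint torques, N m; "tool_pos": TCP position; "tool_rot": TCP orientation; "force": force on the tool from outside, world axes, zero at the start; "wrist_torque": the same for the moment, N m; "grip_width": finger opening in m; "grasp_force": force on a finger pad.
Only numpy, scipy, OpenCV 4.12 (cv2) and the standard library are available. Lean on these libraries where they do the work, as an engineer would, in place of code of your own. Each camera call takes 0.05 s, during which the arm holds its last target. There are 200 camera calls.

TASK

Turn the condiment carousel by pushing its rim with the fingertips, gently, until the pepper mill has come round to the front, the side where the plated steak waits, and stands squarely facing the plate; then take the hand away. Do not touch or pick up anything that stands on the carousel: everything must ride round upright in its place. Leave the plate and the other things on the counter where they are.

Things in the scene. Friction and masses are not known exactly. Their poses are not given: they have to be found in the camera images.
- carousel: Fixed foot (200 mm across) of the steel condiment carousel. Origin on the turning axis at counter level, z = 0; z up. Its -x axis points at the plate (centre 278 to 290 mm away, within 2 mm of that axis): this is the front, and its bearing differs from start to start. The turning platter on it is a 304 mm disc, 28 to 40 mm above the counter.
- platter (a joint): Turn of the platter, rad, counter-clockwise from above positive, free both ways for over 2 turns; at 0 the listed post lies on the foot's +x axis. Bearing with drag: about 1 N along the rim keeps it turning slowly (moving mass about 2 kg) and it stops within a few degrees when a slow push ends.
- post_top (a point): Top of the 17 mm ball on one of six equal upright steel posts, 10 mm thick, that stand on the platter's edge 60 degrees apart, 145 mm from the axis; top 104.5 mm above the counter. They are rigid with the platter; between 61 mm (over the rail) and 92 mm above the counter a post stands free and can be pushed sideways.
- rail (a point): Top of the 5 mm wire rail, 60.5 mm above the counter, half-way between two posts. The rail is a ring of 145 mm radius round the turning axis that joins the six posts; it is rigid with the platter. Nothing but posts stands within 25 mm of it at the start.
- mill: Pepper mill: turned dark wood with a narrow waist, round head and small steel ball on top, 52 mm across the foot, 100 mm tall; stands loose on the platter, 57 to 85 mm from the turning axis. Origin: centre of its underside (40 mm above the counter); z up.
- jar: Straight glass jar with flat steel cap, 52 mm across, 85 mm tall, loose on the platter. Origin: centre of its underside.
- shaker: Plain metal shaker with perforated, bevelled cap, 57 mm across, 88 mm tall, loose on the platter. Origin: centre of its underside.
- crock: Squat white crock with wooden lid and round lid knob, 56 mm across, 66 mm tall, loose on the platter. Origin: centre of its underside.
- plate: Round white dinner plate, 220 mm across, with a steak and three potatoes on it, 29 mm high in all; loose on the counter, about 22 mm clear of the carousel's edge. Origin: centre of its underside.
- pan: Empty deep steel food pan, 194 x 180 mm over its rim, 100 mm tall, loose on the counter at the robot's left. Origin: centre of its underside.
- oil: Green glass oil bottle, 64 mm across, 220 mm tall, at the robot's right. Origin: centre of its underside.
- ramekins: Nested stack of three terracotta ramekins, 86 mm across, 66 mm tall, at the robot's right. Origin: centre of its underside.
Mind the look-alikes: they are no part of the job. What is shaped like the crock but turquoise or yellow is not meant.

How it is judged:
By the outcome, as a careful person would: the job done as asked, in the order asked, and still so for the second after the job is handed in, with the robot touching nothing.
It also fails if it takes over 48 s, if anything falls off the work surface, if the arm or the gripper's body presses on something with over 40 N, if the wrist force passes 120 N, or if a joint passes its speed limit or range.

## Working session

There is one attempt and no reset: what is moved stays moved. The work goes in short steps, Python scripts to look and compute and a tool call to move; the robot and the scene stay as the last step left them, time stands still between calls to the robot, and variables do not carry over. Pictures are saved under pics/ and viewed, at most 10 in all, crops included, and the job is handed in when it is done.

Besides the shell and the picture viewer there is one more tool, called after "Request:" as name(argument=value, ...) on one line, values as JSON. arm_command: Moves the arm, as the interface text tells. Its arguments: {"type":"object","properties":{"series":{"type":"string"},"squeeze":{"type":"number"}},"required":["series"]}

```bash
mkdir -p pics; ls
python3 - <<'E'
from cell import telemetry,cams,env
import cv2,numpy as np
o=telemetry.get_obs();print(o)
for n in("top","side"):
    cv2.imwrite(f"pics/{n}0.png",cams.read_camera(n))
    c=cams.calibration(n);print(n,c)
E
```

```text
pics
{'time_s': 0.0, 'qpos': array([76.03707037, 18.43778107, -4.01518268, 83.1746809 ,  1.2937607 ,
       78.54214381, -3.25714652]), 'joint_velocities': array([-0.00341529, -0.06583973,  0.06202944, -0.02780216, -0.04663409,
        0.00669886,  0.13010294]), 'effort': array([ 1.78640512e-04, -4.91282487e+01, -4.03545108e-01, -3.12526417e+01,
       -6.38935785e-02,  4.36822081e-02,  1.68460974e-04]), 'tool_pos': array([ 0.16553032, -0.6279892 ,  0.22147791]), 'tool_rot': array([-1.79890569e+02,  4.73963455e-03,  1.47749539e+01]), 'force': array([ 0.20075912,  0.35082898, -0.02716433]), 'wrist_torque': array([-0.01302537, -0.06092733, -0.02922807]), 'grasp_force': 0.0, 'grip_width': 0.08697335833883543}
top {'K': array([[377.33478653,   0.        , 252.00216734],
       [  0.        , 377.33478653, 192.2035635 ],
       [  0.        ,   0.        ,   1.        ]]), 'dist': array([-0.09479377,  0.        ,  0.        ,  0.        ,  0.        ]), 'origin': array([ 0.26438301, -0.00429716,  1.15399911]), 'rotation': array([-167.39926759,    0.23247715,  -91.51932036])}
side {'K': array([[354.72294964,   0.        , 255.31293309],
       [  0.        , 354.72294964, 186.65316553],
       [  0.        ,   0.        ,   1.        ]]), 'dist': array([-0.00834818,  0.        ,  0.        ,  0.        ,  0.        ]), 'origin': array([0.38190804, 0.62138831, 0.90466004]), 'rotation': array([-142.39922369,   -0.37888934, -168.30938717])}
```

View pics/top0.png

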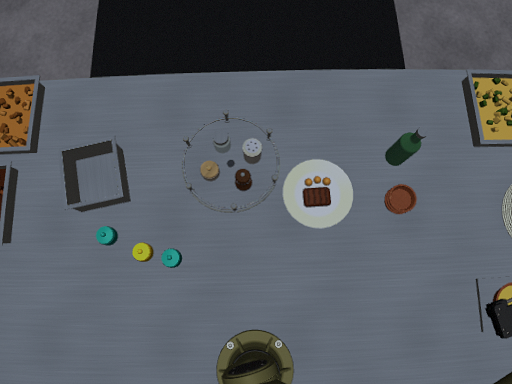

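View pics/side0.png

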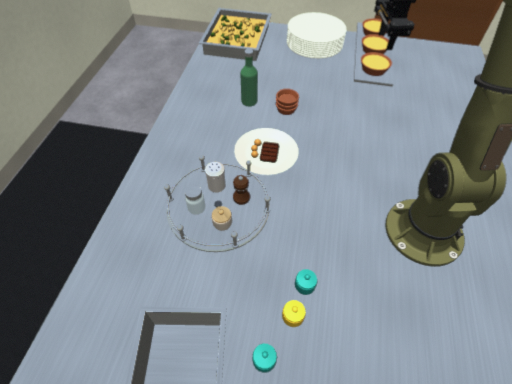

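The top view shows the carousel centred near (231,164) and the plate at (318,193). On the platter are a dark mill (243,178), a jar (221,141), a shaker (252,148) and a crock (209,170). The turquoise and yellow crock look-alikes are off the carousel, at (106,235), (142,252) and (171,258). The side view shows the mill at (241,188). I'll check this in a close crop.

Run:
```python
import cv2
im=cv2.imread("pics/top0.png")[105:225,175:360]
cv2.imwrite("pics/topc.png",cv2.resize(im,None,fx=4.3,fy=4.3,interpolation=cv2.INTER_CUBIC))
im=cv2.imread("pics/side0.png")[120:255,150:310]
cv2.imwrite("pics/sidec.png",cv2.resize(im,None,fx=4.4,fy=4.4,interpolation=cv2.INTER_CUBIC))
```

```text
(no output)
```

View pics/topc.png

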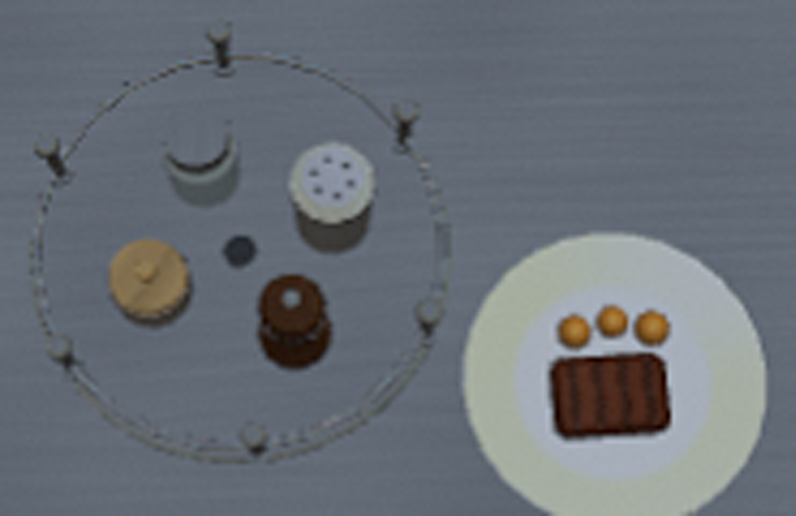

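View pics/sidec.png

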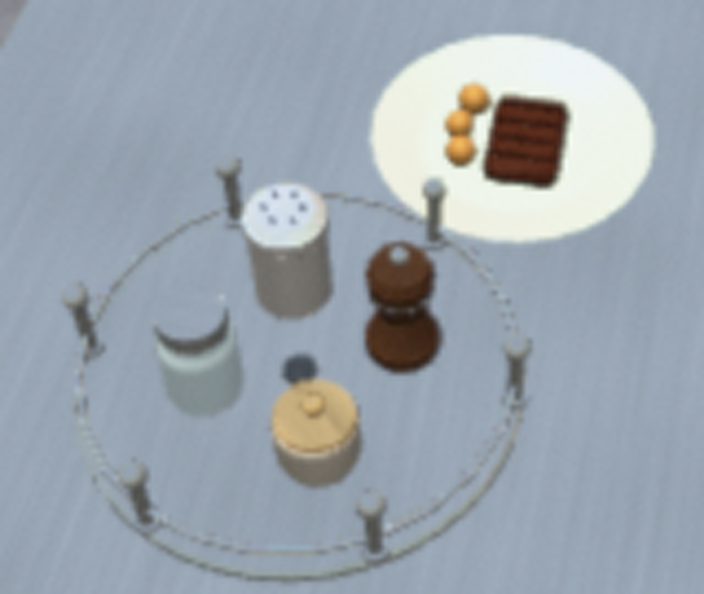

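The crops confirm the dark waisted mill with a steel ball at topc (291,298) and sidec (399,255). The six post balls are visible in both views. Next I'll triangulate.

```bash
cat > h.py <<'E'
import numpy as np,cv2
from scipy.spatial.transform import Rotation as R
from scipy.optimize import least_squares
from cell import telemetry,cams
C={n:cams.calibration(n) for n in("top","side")}
def ray(n,px):
    c=C[n];p=cv2.undistortPoints(np.array(px,float).reshape(-1,1,2),c["K"],c["dist"]).reshape(-1,2)
    return np.c_[p,np.ones(len(p))]@R.from_euler("xyz",c["rotation"],degrees=True).as_matrix().T
def at(n,px,z):
    d=ray(n,px);o=C[n]["origin"];return (o+d*((z-o[2])/d[:,2])[:,None])[:,:2]
def tri(p,q):
    a,b=ray("top",[p])[0],ray("side",[q])[0];A,B=C["top"]["origin"],C["side"]["origin"]
    s=np.linalg.lstsq(np.c_[a,-b],B-A,rcond=None)[0];P,Q=A+s[0]*a,B+s[1]*b
    return (P+Q)/2,np.linalg.norm(P-Q)
def fit(P):
    f=lambda v:np.concatenate([P[i]-v[:2]-.145*np.array([np.cos(v[2]+np.radians(60)*i*v3),np.sin(v[2]+np.radians(60)*i*v3)]) for i in range(len(P))])
    c=P.mean(0);v3=np.sign(np.cross(P[0]-c,P[1]-c))
    r=least_squares(f,[*c,np.arctan2(*(P[0]-c)[::-1])]);return r.x,np.sqrt((r.fun**2).mean())
def plate(n,im):
    hsv=cv2.cvtColor(im,cv2.COLOR_BGR2HSV);return hsv
ct=lambda x,o,s:np.array(o)+(np.array(x,float)+.5)/s-.5
E
python3 - <<'E'
from h import *
T=ct([(219,31),(405,110),(429,308),(254,433),(60,345),(47,145)],(175,105),4.3)
S=ct([(76,295),(230,167),(433,187),(516,348),(371,505),(134,475)],(150,120),4.4)
for a,b in zip(T,S): print(tri(a,b))
mt=ct([(291,298)],(175,105),4.3);ms=ct([(399,255)],(150,120),4.4)
print("mill",tri(mt[0],ms[0]),at("top",mt,.136),at("side",ms,.136))
for n,P,m in(("top",T,mt),("side",S,ms)):
    v,e=fit(at(n,P,.098));print(n,v,np.degrees(v[2])%60,e)
    im=cv2.imread(f"pics/{n}0.png").astype(int);w=((im.min(2)>(120 if n=="top" else 170))*255).astype(np.uint8)
    ctr=[c for c in cv2.findContours(w,0,1)[0] if cv2.contourArea(c)>1500]
    for c in ctr:
        h=cv2.convexHull(c)[:,0].astype(float);(xy,r)=cv2.minEnclosingCircle(at(n,h,.014).astype(np.float32))
        print("plate",xy,r)
        d=np.array(xy)-v[:2];q=at(n,m,.136)[0]-v[:2]
        print(" dist",np.hypot(*d),"front deg",np.degrees(np.arctan2(d[1],d[0])),"mill",np.hypot(*q),np.degrees(np.arctan2(q[1],q[0])))
E
```

```text
(array([0.74951034, 0.06691363, 0.10165039]), np.float64(0.0013033274347914825))
(array([ 0.68536493, -0.06112997,  0.10214946]), np.float64(0.003074340574093095))
(array([ 0.54356428, -0.07190781,  0.10248779]), np.float64(0.0024699713160935685))
(array([0.46292234, 0.04692964, 0.09826838]), np.float64(0.0013773134537871637))
(array([0.52628931, 0.1765174 , 0.09773106]), np.float64(0.0020506180409871266))
(array([0.6689476 , 0.1869851 , 0.09966223]), np.float64(0.001344679763184783))
mill (array([0.5442215 , 0.01952564, 0.13800535]), np.float64(0.0006059113428335428)) [[0.5450878  0.01955127]] [[0.54433707 0.01803741]]
top [0.60798103 0.05733568 0.07338084] 4.2044125885230565 0.0007962215245013391
plate (0.5124706029891968, -0.2097770720720291) 0.11084864288568497
 dist 0.2836749241341517 front deg -109.67532180148099 mill 0.07337043545401965 -149.00378739196373
side [0.60587524 0.0558493  0.06666641] 3.819704065366863 0.000859781619107091
plate (0.5120139718055725, -0.21654827892780304) 0.11299529671669006
 dist 0.28811521936636314 front deg -109.01264604246884 mill 0.07222662745474129 -148.43151481921018
plate (0.42412877082824707, -1.0198746919631958) 0.21092070639133453
 dist 1.0909692438442546 front deg -99.58971443727562 mill 0.07222662745474129 -148.43151481921018
```

Request:
arm_command(series="0 0 -15 0.094 150; 0 0 -15 0.094 150; 27.5 -28 0 0 150; 27.5 -28 0 0 150; 27.5 -28 0 0 150; 27.5 -28 0 0 150; 27.5 -28 0 0 150; 27.5 -28 0 0 150; 27.5 -28 0 0 150; 27.5 -28 0 0 150; 27.5 -28 0 0 150; 27.5 -28 0 0 150")

```text
time_s: 1.1
tool_pos: [0.4212, -0.3282, 0.2523]
tool_rot: [180.0, 0.0, 4.0]
force: [0.8, -0.9, -0.3]
grip_width: 0.0358
grasp_force: 0.0
```

Request:
arm_command(series="7 -37.4 0 0 150; 7 -37.4 0 0 150; 7 -37.4 0 0 150; 7 -37.4 0 0 150; 7 -37.4 0 0 150; 7 -37.4 0 0 150; 7 -37.4 0 0 150; 7 -37.4 0 0 150; 7 -37.4 0 0 150; 7 -37.4 0 0 150; 0 0 0 0 150; 0 0 0 0 150; 0 0 0 0 150")

```text
time_s: 2.18
tool_pos: [0.464, 0.0473, 0.2522]
tool_rot: [180.0, 0.0, 4.0]
force: [-0.8, -0.7, -0.2]
grip_width: 0.0359
grasp_force: 0.0
```

Request:
arm_command(series="0 0 25 0 150; 0 0 30 0 150; 0 0 30 0 150; 0 0 25 0 150; 0 0 10 0 150; 0 0 0 0 150; 0 0 0 0 150")

```text
time_s: 2.77
tool_pos: [0.4645, 0.047, 0.1329]
tool_rot: [-180.0, 0.0, 3.9]
force: [0.5, -1.1, 0.6]
grip_width: 0.0359
grasp_force: 0.0
```

Run:
```python
from h import *
a=cams.read_camera("side")[120:255,150:310];b=cams.read_camera("top")[105:240,175:335]
cv2.imwrite("pics/v1.png",cv2.resize(np.vstack([a,b]) if 0 else np.hstack([a,b]),None,fx=2.5,fy=2.5,interpolation=cv2.INTER_CUBIC))
```

```text
(no output)
```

View pics/v1.png

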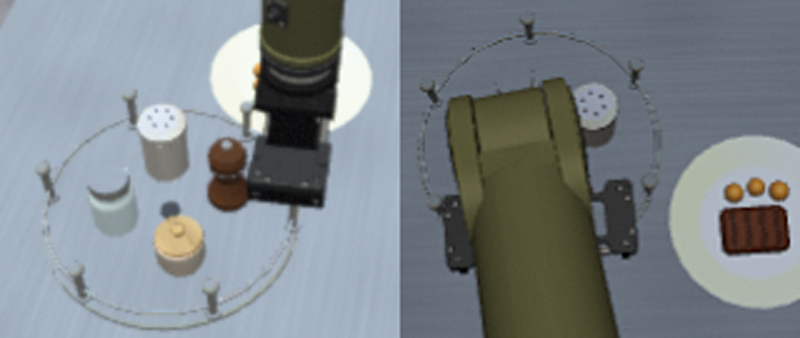

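The left half (side view) shows the hand beside the mill, over the rim on the near side. The gripper covers the target post, and the other posts and loads are undisturbed. I'll lower the fingers around the post.

Request:
arm_command(series="0 0 10 0 150; 0 0 10 0 150; 0 0 10 0 150; 0 0 10 0 150; 0 0 10 0 150; 0 0 8 0 150; 0 0 0 0 150; 0 0 0 0 150; 0 0 0 0 150")

```text
time_s: 3.62
tool_pos: [0.4645, 0.0481, 0.0747]
tool_rot: [-180.0, -0.0, 4.0]
force: [0.1, 0.3, -1.1]
grip_width: 0.0358
grasp_force: 0.0
```

Request:
arm_command(series="0.01 1.8 0 -0.0125 150;0.01 1.8 0 -0.0125 150;0.01 1.8 0 -0.0125 150;0.01 1.8 0 -0.0125 150;0.01 1.8 0 -0.0125 150;0.01 1.8 0 -0.0125 150;0.01 1.8 0 -0.0125 150;0.01 1.8 0 -0.0125 150;0.01 1.8 0 -0.0125 150;0.01 1.8 0 -0.0125 150;0.01 1.8 0 -0.0125 150;0.01 1.8 0 -0.0125 150;0.01 1.8 0 -0.0125 150;0.01 1.8 0 -0.0125 150;0.01 1.8 0 -0.0125 150;0.01 1.8 0 -0.0125 150;0.01 1.8 0 -0.0125 150;0.01 1.8 0 -0.0125 150;0.01 1.8 0 -0.0125 150;0.01 1.8 0 -0.0125 150")

```text
time_s: 5.28
tool_pos: [0.4712, 0.0125, 0.0745]
tool_rot: [180.0, 0.0, 18.4]
force: [0.3, 1.1, -0.4]
grip_width: 0.0357
grasp_force: 0.4
```

Request:
arm_command(series="0.01 1.8 0 -0.0125 150;0.01 1.8 0 -0.0125 150;0.01 1.8 0 -0.0125 150;0.01 1.8 0 -0.0125 150;0.01 1.8 0 -0.0125 150;0.01 1.8 0 -0.0125 150;0.01 1.8 0 -0.0125 150;0.01 1.8 0 -0.0125 150;0.01 1.8 0 -0.0125 150;0.01 1.8 0 -0.0125 150;0.01 1.8 0 -0.0125 150;0.01 1.8 0 -0.0125 150;0.01 1.8 0 -0.0125 150;0.01 1.8 0 -0.0125 150;0.01 1.8 0 -0.0125 150;0.01 1.8 0 -0.0125 150;0.01 1.8 0 -0.0125 150;0.01 1.8 0 -0.0125 150;0 0.9 0 -0.006 150;0 0 0 0 150")

```text
time_s: 6.95
tool_pos: [0.4852, -0.0179, 0.0745]
tool_rot: [180.0, 0.0, 31.6]
force: [0.7, 0.4, 0.3]
grip_width: 0.0359
grasp_force: 0.0
```

Run:
```python
from h import *
print(telemetry.get_obs()["tool_pos"],telemetry.get_obs()["tool_rot"])
a=cams.read_camera("side");cv2.imwrite("pics/s2.png",a)
cv2.imwrite("pics/v2.png",cv2.resize(a[120:255,150:310],None,fx=4.4,fy=4.4,interpolation=cv2.INTER_CUBIC))
```

```text
[ 0.48520205 -0.01787327  0.07449901] [1.79986726e+02 1.57096726e-02 3.15632464e+01]
```

View pics/v2.png

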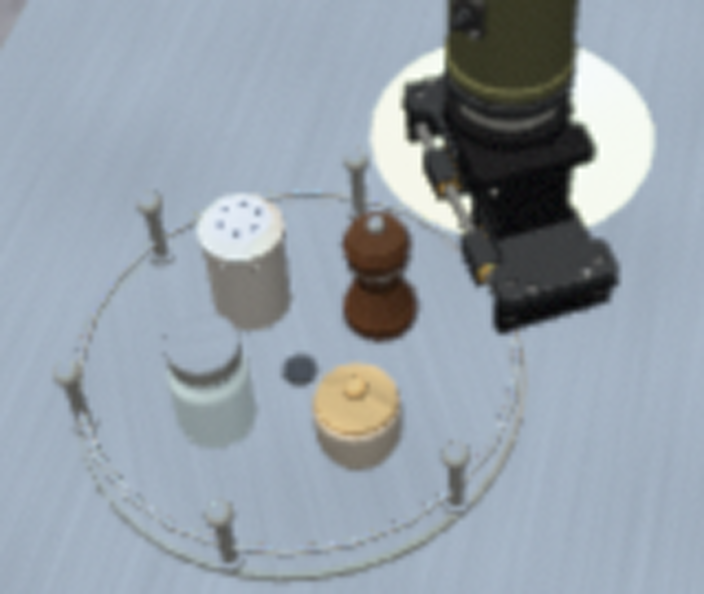

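The mill, now at (377,222), has come part of the way round. Everything is upright and riding along. Five posts are visible, at (151,203), (357,163), (456,455), (220,512) and (68,375).

```bash
cat >> h.py <<'E'
AX=np.array([.60588,.05585])
def ang(px,z):
    d=at("side",ct(px,(150,120),4.4),z)-AX;return np.hypot(*d.T),np.degrees(np.arctan2(d[:,1],d[:,0]))
E
python3 - <<'E'
from h import *
r,a=ang([(151,203),(357,163),(456,455),(220,512),(68,375)],.098);print(r,a,a%60,(a%60).mean())
print(ang([(377,222)],.136))
E
```

```text
[0.14459873 0.14214136 0.1447633  0.14407769 0.14512196] [-32.16391002 -92.43500681 147.94461111  87.94929698  28.72280461] [27.83608998 27.56499319 27.94461111 27.94929698 28.72280461] 28.003559171360422
(array([0.07418749]), array([-123.95314487]))
```

Request:
arm_command(series="0.01 1.8 0 -0.0125 150;0.01 1.8 0 -0.0125 150;0.01 1.8 0 -0.0125 150;0.01 1.8 0 -0.0125 150;0.01 1.8 0 -0.0125 150;0.01 1.8 0 -0.0125 150;0.01 1.8 0 -0.0125 150;0.01 1.8 0 -0.0125 150;0.01 1.8 0 -0.0125 150;0.01 1.8 0 -0.0125 150;0.01 1.8 0 -0.0125 150;0.01 1.8 0 -0.0125 150;0.01 1.8 0 -0.0125 150;0.01 1.8 0 -0.0125 150;0.01 1.8 0 -0.0125 150;0.01 1.8 0 -0.0125 150;0.01 1.6 0 -0.011 150;0 1.4 0 -0.01 150;0 1.1 0 -0.008 150;0 0.7 0 -0.005 150")

```text
time_s: 8.67
tool_pos: [0.506, -0.044, 0.0745]
tool_rot: [180.0, 0.0, 45.0]
force: [-1.0, 0.1, -0.7]
grip_width: 0.0356
grasp_force: 0.5
```

Request:
arm_command(series="0 0.4 0 -0.003 150;0 0 0 0 150;0 0 0 0 150;0 0 0 0 150")

```text
time_s: 9.0
tool_pos: [0.5062, -0.0441, 0.0746]
tool_rot: [180.0, 0.0, 45.1]
force: [-0.4, -0.5, -0.1]
grip_width: 0.0355
grasp_force: 0.2
```

Run:
```python
from h import *
print(telemetry.get_obs()["tool_pos"],telemetry.get_obs()["tool_rot"])
a=cams.read_camera("side");cv2.imwrite("pics/s3.png",a)
cv2.imwrite("pics/v3.png",cv2.resize(a[120:255,150:310],None,fx=4.4,fy=4.4,interpolation=cv2.INTER_CUBIC))
```

```text
[ 0.50622773 -0.0441051   0.07455912] [1.79984422e+02 6.18599435e-04 4.51407096e+01]
```

View pics/v3.png

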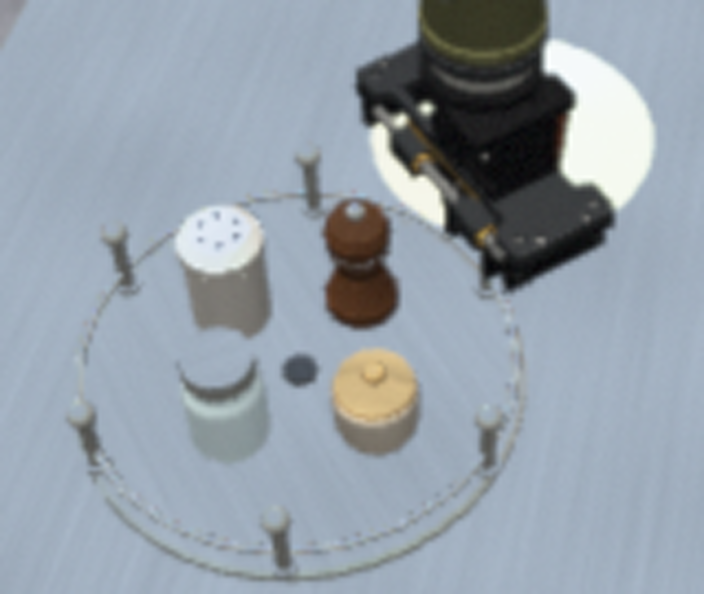

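The mill head ball is at (355,209). The posts are at (117,235), (307,158), (488,413), (275,518) and (81,412), and everything is upright.

Run:
```python
from h import *
r,a=ang([(117,235),(307,158),(488,413),(275,518),(81,412)],.098);print(a,a%60,(a%60).mean())
print(ang([(355,209)],.136))
```

```text
[-18.42193979 -78.12881164 162.38233487 101.06671793  40.69473907] [41.57806021 41.87118836 42.38233487 41.06671793 40.69473907] 41.51860808815362
(array([0.07363207]), array([-109.73965385]))
```

Request:
arm_command(series="0 0.6 0 -0.004 150;0 0.9 0 -0.006 150;0 0.9 0 -0.006 150;0 0.6 0 -0.004 150;0 0.4 0 -0.003 150;0 0.2 0 -0.002 150;0 0 0 0 150;0 0 0 0 150;0 -5 0 0 150;0 -3 0 0 150;0 0 0 0 150;0 0 0 0 150;0 0 -10 0 150;0 0 -20 0 150;0 0 -30 0 150;0 0 -35 0 150;0 0 -35 0 150;0 0 -35 0 150")

```text
time_s: 10.55
tool_pos: [0.5028, -0.0409, 0.2421]
tool_rot: [179.9, -0.0, 46.6]
force: [1.0, -0.7, -0.4]
grip_width: 0.0357
grasp_force: 0.0
```

Request:
arm_command(series="-20 0 0 0 150;-35 0 -5 0 150;-30 -20 0 0 150;0 -35 0 0 150;0 -35 0 0 150;0 -35 0 0 150;0 -35 0 0 150;0 -35 0 0 150;0 -35 0 0 150;0 -30 0 0 150;0 -20 0 0 150;0 0 0 0 150;0 0 0 0 150")

```text
time_s: 11.63
tool_pos: [0.3388, 0.0527, 0.2332]
tool_rot: [-177.8, 2.6, 46.9]
force: [1.1, 0.1, 0.4]
grip_width: 0.036
grasp_force: 0.0
```

Run:
```python
from h import *
print(telemetry.get_obs()["tool_pos"])
b=cams.read_camera("top");cv2.imwrite("pics/t4.png",b)
cv2.imwrite("pics/v4.png",cv2.resize(b[105:225,175:360],None,fx=4.3,fy=4.3,interpolation=cv2.INTER_CUBIC))
cv2.imwrite("pics/s4.png",cams.read_camera("side"))
```

```text
[0.33879685 0.05273587 0.23316582]
```

View pics/v4.png

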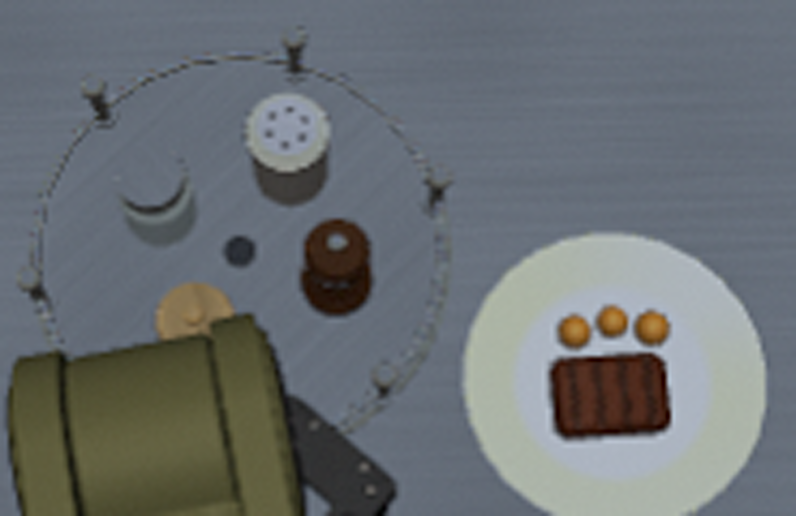

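The hand is clear of the platter, though the arm hides its lower left. The mill ball is at (337,241), and the posts are at (294,41), (438,184), (385,378), (31,281) and (95,93).

Run:
```python
from h import *
A=np.array([.60798,.05734])
P=at("top",ct([(294,41),(438,184),(385,378),(31,281),(95,93)],(175,105),4.3),.098)-A
print(np.hypot(*P.T),np.degrees(np.arctan2(P[:,1],P[:,0]))%60)
g=at("top",ct([(337,241)],(175,105),4.3),.136)[0]-A;print(np.hypot(*g),np.degrees(np.arctan2(g[1],g[0])))
for n in("top","side"):  # plate refined: ellipse fit of outline
  for k in(0,4):
    im=cv2.imread(f"pics/{n[0]}4.png" if k else f"pics/{n}0.png");w=((im.min(2)>(120 if n=="top" else 170))*255).astype(np.uint8)
    for c in cv2.findContours(w,0,1)[0]:
        if 1500<cv2.contourArea(c)<9000:
            h=at(n,cv2.convexHull(c)[:,0].astype(float),.014)
            r=least_squares(lambda v:np.hypot(*(h-v[:2]).T)-v[2],[*h.mean(0),.11]).x
            d=r[:2]-(A if n=="top" else AX);print(n,k,r,np.hypot(*d),np.degrees(np.arctan2(d[1],d[0])))
```

```text
[0.14133911 0.14176874 0.14714726 0.14381708 0.13915648] [42.37122673 40.52301886 41.9716316  44.24831614 44.1466172 ]
0.07314263912027909 -109.9888934229993
top 0 [ 0.51268265 -0.20991902  0.11019933] 0.2837410224209276 -109.62486243553877
top 4 [ 0.51249855 -0.20986061  0.11048127] 0.28374790067944095 -109.66383795482884
side 0 [ 0.512371   -0.21660071  0.11221826] 0.2880509015829415 -108.94295785572335
side 0 [ 0.42792453 -1.0197836   0.18538362] 1.0902549228281235 -99.3940626753863
side 4 [ 0.51360769 -0.21653877  0.11360348] 0.2875931503331146 -108.7139270214256
```

Run:
```python
import cv2
cv2.imwrite("pics/v5.png",cv2.resize(cv2.imread("pics/s4.png")[120:255,150:310],None,fx=4.4,fy=4.4,interpolation=cv2.INTER_CUBIC))
```

```text
(no output)
```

View pics/v5.png

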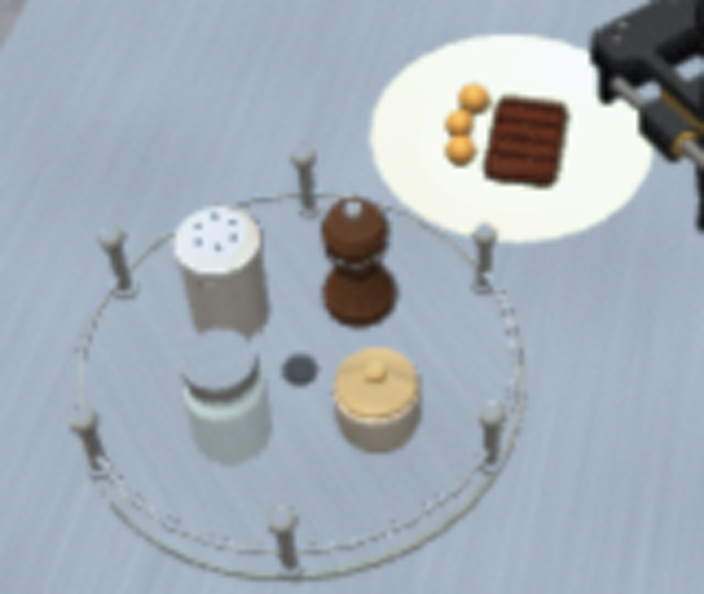

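In the clear side view the mill ball is at (353,208). All six posts show, at (112,238), (303,155), (484,233), (491,410), (283,517) and (85,422), and everything is upright.

Run:
```python
from h import *
P=[(112,238),(303,155),(484,233),(491,410),(283,517),(85,422)]
v,e=fit(at("side",ct(P,(150,120),4.4),.098));print(v,np.degrees(v[2])%60,e,ang([(353,208)],.136))
T=ct([(294,41),(438,184),(385,378)],(175,105),4.3);S=ct([P[0],P[1],P[2]],(150,120),4.4)
m=tri(ct([(337,241)],(175,105),4.3)[0],ct([(353,208)],(150,120),4.4)[0]);d=m[0][:2]-[.607,.0566];print(m,np.degrees(np.arctan2(d[1],d[0])))
```

```text
[ 0.60606992  0.05573322 -0.29237668] 43.24804994526568 0.0010747555110416918 (array([0.07367689]), array([-108.51012411]))
(array([ 0.58179549, -0.01136412,  0.13926417]), np.float64(0.000305986066800398)) -110.34730944921007
```

```bash
python3 -c "
from cell import env;print(env.sign_off())"
```

```text
the job is handed in; nothing more can be done
None
```

I turned the carousel about 39° by pushing one post. The pepper mill now faces the plate to within about 0.5° by my camera measurements, everything rode round upright, and the hand was clear when I handed the job in.

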